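# Close a leaf drill jig over a steel plate

### The job

Without gripping or lifting anything, push the small loose steel plate along its channel in the drill jig until it is fully home against the end stop, then flip the blue hinged leaf up and over its spine and press it gently until it lies flat over the plate on the other side. Use the fingertips only, do not slam or squeeze the leaf, and leave the tools and parts round the jig where they are.

Things in the scene. Friction and masses are not known exactly. Their poses are not given: they have to be found in the camera images.
- jig: The drill jig, fixed to the bench, placed and turned differently each time: grey foot 176 x 190 x 20 mm (own x -70 to +106, y -85 to +105 mm). Origin on the bench directly under the middle of the spine, z up; y runs along the spine, roughly toward the robot; x points across the spine, roughly to the robot's left, from the side where the leaf lies at the start (-x) to the channel side (+x)
- channel_mouth (a point): Middle of the channel floor at its open +y end (near the robot): jig x = 45, y = +105, 32 mm above the bench; axes as the jig's. The channel is 54 mm wide (jig x 18 to 72 mm) between steel rails (jig y -85 to +85) whose tops are 10 mm above the floor, and runs to the stop at its -y end. Beyond the open end (jig y over 105) there is nothing down to the bench
- spine_mid (a point): Middle of the hinge axis of the leaf, 52 mm above the bench; axes as the jig's. The hinge pin floats up and down on springs, 1 mm per 5 N. At jig y = -66 and +66 stand two hinge blocks 16 x 18 mm, tops 57 mm above the bench. Four rubber rests, tops 48 mm above the bench, stand at jig x = -55 and +87, y = -45 and +45
- stop_face (a point): Middle of the face of the red end stop that the plate has to touch: jig frame x = 45, y = -35, 38 mm above the bench. The face looks to the jig's +y; axes as the jig's
- plate_mid (a point): Centre of the loose pale grey steel plate, 50 mm (its x) x 70 mm (its y) x 12 mm, about 0.3 kg, lying flat in the channel with its long side along the channel, 2 mm play on either side; its top is 44 mm above the bench. Home is with this centre at jig x = 45, y = 0; it starts 35 to 65 mm short of that, towards the jig's +y
- plate: The same plate; origin at the centre of its underside
- leaf_edge (a point): Middle of the free edge of the leaf, in its mid plane, 95 mm from the hinge axis. Own x points from the edge to the spine, y along the spine. The leaf: blue painted metal plate, yellow band along the free edge, three brass bushings, 8 mm thick, 108 mm along the spine, 0.25 kg. Level (0) it overhangs the jig's foot by 25 mm, nothing below the overhang down to the bench
- leaf (a joint): Angle of the leaf (rad): 0 level on the -x (right) side, pi/2 upright, pi flat over the channel on the +x (left) side (rigid end of travel; upper face then 56 mm above the bench, lower face 4 mm above the plate). It starts raised by 0.15 to 0.45. The stiff hinge (friction about 0.17 N m both ways) holds the leaf wherever it is left; moving it takes up to 4 N at its edge
- bolt_m16: Bystander: steel bolt 30 x 26 x 55 mm standing beside the jig on its +x side; origin under its middle
- nut_m20: Bystander: brown hex nut 37 x 32 x 17 mm beside the jig on its +x side; origin under its middle
- driver_yellow: Bystander: screwdriver with yellow handle, 34 x 268 x 29 mm; origin under its middle
- pliers: Bystander: pliers with blue handles, 58 x 190 x 14 mm; origin under its middle
- tape_orange: Bystander: roll of orange tape 90 x 90 x 25 mm; origin under its middle
- wrench_13: Bystander: small combination wrench 26 x 182 x 9 mm; origin under its middle
- marker: Bystander: white marker with black cap, 19 x 117 x 19 mm; origin under its middle
Mind the look-alikes: they are no part of the job. What is shaped like the plate but black or orange is not meant.

How it is judged:
By the outcome, as a careful person would: the job done as asked, in the order asked, and still so for the second after the job is handed in, with the robot touching nothing.
It also fails if it takes over 54 s, if anything falls off the work surface, if the arm or the gripper's body presses on something with over 40 N, if the wrist force passes 120 N, or if a joint passes its speed limit or range.

### The arm

A 6-joint arm with a two-finger parallel gripper is mounted at the origin on a cart in front of the work surface, level with it; the furniture and walls round the work are solid. World frame = base frame: x ahead of the robot, y to its left, z up, the work surface at z = 0. Lengths are in mm, angles in degrees, forces in N, time in s.
With the tool pointing down it reaches from about 300 to 850 mm from the base axis. Payload 4.2 kg.
Tool frame: the origin (TCP) lies midway between the tips of the shut fingers; the grasp point (between the pads) lies 19 mm behind it (env.grasp_offset is the distance from the TCP to the grasp point, in mm); z points along the fingers, y is the line along which they close (so a half turn about z gives the same grasp; the last joint's range is limited). The gripper opens to 91 mm and grips with 3 to 60 N. Pads are 32 mm wide; open, the fingers measure 118 mm over their backs; the gripper's body (76 mm by 178 mm) begins 60 mm behind the grasp point.
Start: joints at [74.485, 18.312, 89.639, -0, 72.044, -1.146], TCP at [142.704, 557.027, 213.976] pointing down, gripper open.
Joint ranges: [-177.97, 177.97], [-48.28, 115.42], [12.27, 149.76], [-77.06, 257.06], [2.81, 150.46], [-146.56, 146.56]. Speed limits (degrees/s): [147.25, 147.25, 180, 180, 180, 180].

### API

Orientations are given as [roll, pitch, yaw] about the fixed x, y, z axes, in that order (R = Rz(yaw) Ry(pitch) Rx(roll)).
In Python, from workcell import env, optics gives the robot as it stands. The module is installed in compiled form; this text tells all that it offers.
- The arm moves only by the tool send_rows, never from a script. Its argument "targets" is a list that holds one entry, the list of rows, each a list of 7 numbers: the turn, a rotation vector about the world's x, y, z scaled (see below), then the shift along the world's x, y, z scaled (see below), then the closure, from -1 (fully open) to 1 (shut). In form: [[[rx, ry, rz, x, y, z, gripper], ...]]. A call has 1 to 12 rows; each row shifts and turns the commanded pose from where the row before left it; what a row does not reach is not made up. The controller multiplies each number of a shift by 0.2 m and each number of a turn by pi/2 rad. A row lasts 1/10 s, in which the tool goes at most 50 mm and 8.59 degrees, less where a joint would pass 70% of its speed; a pose out of reach is approached as far as the arm can. A call with a number of a shift or a turn outside -1 to 1 is refused whole. A call with a gripper value outside its range is refused whole. The fingers move at their own pace and stop on an object; "grip_force" is the grip in N (left out, the last holds). Time passes only in rows, so rows that do not move let the fingers close. It gives the time, the measured TCP pose, the force, the opening and the grip force at its end, in the units of the state.
- env.state(): the state, without advancing time (a new reading comes with each control period).
- optics.grab_frame(name): name is "side" or "top" or "wrist"; returns (picture, depth): 480x640x3 uint8, red, green, blue; 480x640 float32, mm along the optical axis (not along the pixel's ray), 0 where there is no reading.
- optics.camera_info(name): a dict with "camera_matrix" (3x3 intrinsics, pixels), "R" (3x3) and "t" (3): a world point X has camera coordinates R X + t; the wrist camera has in their place "mount" (4x4, takes a point from camera to tool coordinates, whose origin is the TCP and whose axes are the flange's). Camera axes: x right, y down, z forward; pixel columns grow to the right and rows downward; lengths in mm; the calibration is good to about 2 mm. A picture is of the moment at which its call begins: read the wrist's pose just before it. camera_info takes no time and is no camera call.
- env.job_done(): hands the job in; it is judged then, once.
Trained networks look in the newest picture that a camera, given by its name, has taken for a name from the list of things; names that differ only in an ending like _2 or _b are one class to them, and where a whole thing is asked for, a point or a joint stands for the part that bears it (a point fixed in the world has none). Each returns a list of dicts, best first, with "conf" (0 to 1); they miss things now and then, are a little off and sometimes report something else, mostly with a low value. They report only what shows in the picture. A call takes as long as a camera call. They do not tell look-alikes from the thing itself.
- optics.silhouettes(camera, name): "mask" (480x640 bool, what is visible of it) and "at" ([column, row] in pixels, amid what is visible of it).
- optics.place_of(camera, name): "at" ([column, row] in pixels: a listed point, or the origin of a listed thing).
The state is a dict: "time_s": time; "qpos": joint angles; "qvel": joint speeds; "effort": joint torques, N m; "ee_pos": TCP position; "ee_rot": TCP orientation; "force": force on the tool from outside, world axes, zero at the start; "torque": the same for the moment, N m; "gripper_width": finger opening in mm; "gripper_force": force on a finger pad.
Only numpy, scipy, OpenCV 4.12 (cv2) and the standard library are available. Lean on these libraries where they do the work, as an engineer would, in place of code of your own. Each camera call takes 0.05 s, during which the arm holds its last target. There are 200 camera calls.

## Working session

There is one attempt and no reset: what is moved stays moved. The work goes in short steps, Python scripts to look and compute and a tool call to move; the robot and the scene stay as the last step left them, time stands still between calls to the robot, and variables do not carry over. Pictures are saved under pics/ and viewed, at most 10 in all, crops included, and the job is handed in when it is done.

Besides the shell and the picture viewer there is one more tool, called after "Call:" as name(argument=value, ...), one argument or row to a line, values as JSON. send_rows: Moves the arm, as the interface text tells. Its arguments: {"type":"object","properties":{"targets":{"type":"array"},"grip_force":{"type":"number"}},"required":["targets"]}

```bash
mkdir -p pics
cat > h.py <<'E'
import numpy as np, cv2
from workcell import env, optics
def ray(cam,uv,z):
    c=optics.camera_info(cam);K=np.array(c["camera_matrix"]);R=np.array(c["R"]);t=np.array(c["t"])
    d=R.T@np.linalg.inv(K)@np.array([uv[0],uv[1],1.]);o=-R.T@t
    return o+d*(z-o[2])/d[2]
def dep(cam,depth,uv):
    c=optics.camera_info(cam);K=np.array(c["camera_matrix"]);R=np.array(c["R"]);t=np.array(c["t"])
    u,v=map(int,np.round(uv));p=depth[v-2:v+3,u-2:u+3];z=np.median(p[p>0])
    return R.T@(z*np.linalg.inv(K)@np.array([uv[0],uv[1],1.])-t)
def proj(cam,X):
    c=optics.camera_info(cam);p=np.array(c["camera_matrix"])@(np.array(c["R"])@X+np.array(c["t"]));return p[:2]/p[2]
def save(cam,n):
    im,d=optics.grab_frame(cam);cv2.imwrite("pics/"+n,im[:,:,::-1]);return im,d
E
python3 - <<'E'
from h import *
np.set_printoptions(precision=1,suppress=True)
im,d=save("top","top.png")
for n,z in [("jig",0),("channel_mouth",32),("spine_mid",52),("stop_face",38),("plate_mid",38),("leaf_edge",80)]:
    for r in optics.place_of("top",n)[:3]: print(n,r["conf"],np.array(r["at"]),ray("top",r["at"],z),dep("top",d,r["at"]))
save("side","side.png")
s=env.state();print(s)
E
```

```text
jig 0.57 [290.6 219.6] [576.8  19.    0. ] [562.4  16.7  60.4]
channel_mouth 0.98 [266.9 249.4] [482.6  80.2  32. ] [482.6  80.2  31.7]
spine_mid 0.64 [287.6 216.3] [573.5  25.6  52. ] [572.3  25.4  56.8]
stop_face 0.94 [276.6 198.1] [628.5  59.   38. ] [627.   58.7  43.2]
plate_mid 0.94 [269.3 232.6] [529.   75.2  38. ] [527.4  74.7  45.3]
plate_mid 0.67 [318.2 283.9] [390.1 -64.1  38. ] [393.4 -64.3  13.2]
plate_mid 0.62 [258.5 290.9] [366.2  97.6  38. ] [369.2  99.8  12.2]
leaf_edge 0.75 [317.4 216.4] [568.8 -56.5  80. ] [567.6 -56.4  85.1]
leaf_edge 0.38 [289.8 215.5] [569.1  18.6  80. ] [574.3  19.4  58.7]
{'time_s': 0.4, 'qpos': array([74.5, 18.3, 89.7, -0. , 72. , -1.1]), 'qvel': array([-0. , -0.1, -0.1,  0. ,  0.1,  0.1]), 'effort': array([  0. , -41.2, -23.2,   0.1,   0. ,  -0. ]), 'ee_pos': array([142.7, 556.9, 213.8]), 'ee_rot': array([-180. ,    0. ,  165.6]), 'force': array([-1.3,  0.5,  0.6]), 'torque': array([ 0., -0.,  0.]), 'gripper_force': 0.0, 'gripper_width': 90.86508611573176}
```

View pics/top.png

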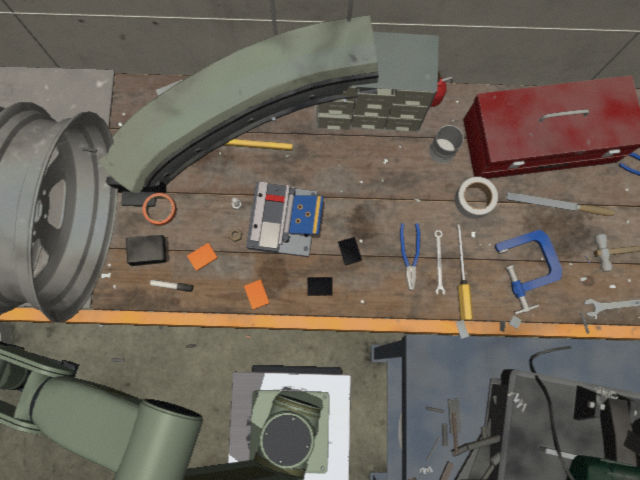

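View pics/side.png

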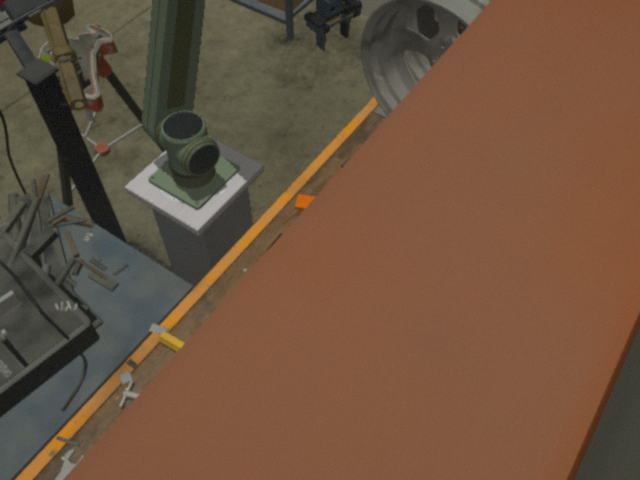

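The top picture shows the jig at about (288,217): leaf on the right with its yellow edge at (317,216), red stop at (276,198), and the pale plate in the channel at (269,232). The orange and black look-alikes lie loose at (201,257), (257,293), (349,250) and (319,286), so the one in the channel is the plate. The side view of the jig is blocked. Next I check heights along the route and the wrist camera mount.

Run:
```python
from h import *
np.set_printoptions(precision=2,suppress=True,linewidth=200)
im,d=optics.grab_frame("top")
c=optics.camera_info("top");K=np.array(c["camera_matrix"]);R=np.array(c["R"]);t=np.array(c["t"])
v,u=np.mgrid[:480,:640];P=(np.stack([u,v,np.ones_like(u)],-1)@np.linalg.inv(K).T*d[...,None]-t)@R
print("cam",-R.T@t)
for x in range(950,150,-50):
    print(x,[int(P[(abs(P[...,0]-x)<25)&(abs(P[...,1]-y)<25)&(d>0)][:,2].max(initial=-999)) for y in range(500,-301,-50)])
w=optics.camera_info("wrist");print(w)
```

```text
cam [ 170.    -44.77 1707.22]
950 [16, 13, 52, 49, -999, -999, 283, 301, 316, 328, 341, 345, 351, 356, 354, 279, 279]
900 [10, 10, -999, -999, 255, 273, 291, 306, 320, 332, 339, 347, 351, 354, 355, 279, 280]
850 [10, -999, 218, 243, 261, 277, 291, 307, 319, 326, 332, 340, 337, 332, 327, 278, 281]
800 [148, 198, 222, 243, 263, 280, 290, 296, 300, 296, 294, 11, 11, 11, 14, 11, 11]
750 [375, 196, 220, 241, 258, 262, 267, 257, 10, 11, 10, 12, 13, 14, 10, 15, 14]
700 [444, 193, 211, 224, 226, 223, 14, 12, 30, 12, 13, 9, 14, 11, 10, 11, 10]
650 [483, 170, 185, 184, 11, 13, 12, 18, 56, 52, 76, 83, 13, 12, 11, 10, 10]
600 [504, 138, 128, 34, 13, 13, 60, 62, 52, 60, 80, 97, 13, 11, 10, 13, 13]
550 [512, 27, 34, 33, 11, 13, 22, 40, 54, 65, 84, 95, 14, 14, 12, 9, 21]
500 [514, 70, 67, 58, 23, 23, 22, 41, 57, 69, 75, 93, 20, 23, 20, 13, 22]
450 [513, 72, 67, 65, 22, 24, 19, 11, 10, 11, 24, 25, 11, 22, 19, 10, 24]
400 [501, 14, 22, 25, 28, 18, 13, 20, 21, 14, 12, 23, 23, 12, 13, 12, 22]
350 [471, 14, 14, 22, 29, 12, 14, 19, 24, 18, 11, 22, 18, 12, 10, 10, 14]
300 [15, 12, 11, 12, 11, 12, 12, 11, 18, 11, 13, 11, 13, 11, 11, 14, 12]
250 [6, 7, 5, 7, 7, 11, 5, 5, 6, 6, 6, 11, 11, 4, 9, 9, 10]
200 [618, 620, -874, -880, -876, -877, -877, -871, -877, -881, -876, -876, -878, -878, -869, -874, 8]
{'camera_matrix': array([[338.16,   0.  , 317.71],
       [  0.  , 338.16, 240.91],
       [  0.  ,   0.  ,   1.  ]]), 'mount': array([[   0.  ,   -0.97,   -0.24,   68.76],
       [   1.  ,    0.  ,    0.  ,   -0.5 ],
       [  -0.  ,   -0.24,    0.97, -170.04],
       [   0.  ,    0.  ,    0.  ,    1.  ]])}
```

Call:
send_rows(
  targets=[
    [[0,0,-0.065,0.12,-0.205,0.01,1],[0,0,-0.065,0.12,-0.205,0.01,1],[0,0,-0.065,0.12,-0.205,0.01,1],[0,0,-0.065,0.12,-0.205,0.01,1],[0,0,-0.065,0.12,-0.205,0.01,1],[0,0,-0.065,0.12,-0.205,0.01,1],[0,0,-0.065,0.12,-0.205,0.01,1],[0,0,-0.065,0.12,-0.205,0.01,1],[0,0,-0.065,0.12,-0.205,0.01,1],[0,0,-0.065,0.12,-0.205,0.01,1],[0,0,-0.065,0.12,-0.205,0.01,1],[0,0,-0.065,0.12,-0.205,0.01,1]],
  ],
)

```text
time_s: 1.65
ee_pos: [431.4, 63.2, 238.4]
ee_rot: [179.9, -0.0, 95.2]
force: [0.5, 0.3, -0.3]
gripper_width: 0.7
gripper_force: 0.0
```

Call:
send_rows(
  targets=[
    [[0,0,0.011,0.2,-0.04,-0.02,1],[0,0,0.011,0.2,-0.04,-0.02,1],[0,0,0.011,0.2,-0.04,-0.02,1],[0,0,0,0,0,0,1],[0,0,0,0,0,0,1]],
  ],
)

```text
time_s: 2.15
ee_pos: [550.6, 40.8, 225.2]
ee_rot: [-179.9, -0.0, 98.4]
force: [0.2, 1.0, 0.7]
gripper_width: 0.4
gripper_force: 0.0
```

```bash
cat >> h.py <<'E'
from scipy.spatial.transform import Rotation as Ro
def wcam():
    s=env.state();T=np.eye(4);T[:3,:3]=Ro.from_euler("xyz",s["ee_rot"],degrees=True).as_matrix();T[:3,3]=s["ee_pos"]
    w=optics.camera_info("wrist");return T@np.array(w["mount"]),np.array(w["camera_matrix"])
def wray(M,K,uv,z):
    d=M[:3,:3]@np.linalg.inv(K)@np.array([uv[0],uv[1],1.]);o=M[:3,3];return o+d*(z-o[2])/d[2]
def wdep(M,K,depth,uv):
    u,v=map(int,np.round(uv));p=depth[v-2:v+3,u-2:u+3];z=np.median(p[p>0])
    return (M@np.r_[z*np.linalg.inv(K)@np.array([uv[0],uv[1],1.]),1])[:3]
def wcloud(M,K,d):
    v,u=np.mgrid[:480,:640];P=np.stack([u,v,np.ones_like(u)],-1)@np.linalg.inv(K).T*d[...,None]
    return P@M[:3,:3].T+M[:3,3]
E
python3 - <<'E'
from h import *
np.set_printoptions(precision=1,suppress=True)
M,K=wcam();im,d=save("wrist","w1.png");np.savez("w1.npz",im=im,d=d,M=M,K=K)
for n,z in [("channel_mouth",32),("spine_mid",52),("stop_face",38),("plate_mid",38),("leaf_edge",80)]:
    for r in optics.place_of("wrist",n)[:2]: print(n,r["conf"],np.array(r["at"]),wray(M,K,r["at"],z),wdep(M,K,d,r["at"]))
print(env.state()["qpos"],env.state()["ee_pos"],env.state()["ee_rot"])
E
```

```text
channel_mouth 0.8 [256.7 176.7] [479.4  77.6  32. ] [474.   74.9  -0.2]
spine_mid 0.7 [296.2 187.7] [523.3  74.3  52. ] [522.8  73.4  43.1]
stop_face 0.65 [384.9 210. ] [619.1  63.4  38. ] [619.1  63.4  37.7]
plate_mid 0.91 [154.8 134.7] [374.3 104.6  38. ] [361.8 104.4  11.1]
plate_mid 0.87 [297.  186.3] [523.2  74.5  38. ] [523.5  75.   43.5]
leaf_edge 0.44 [258.  181.4] [489.2  77.6  80. ] [481.1  72.8  30.7]
[ 3.1 15.7 91.5  0.  72.7 -5.3] [549.9  41.4 226.6] [179.9   0.   98.4]
```

View pics/w1.png

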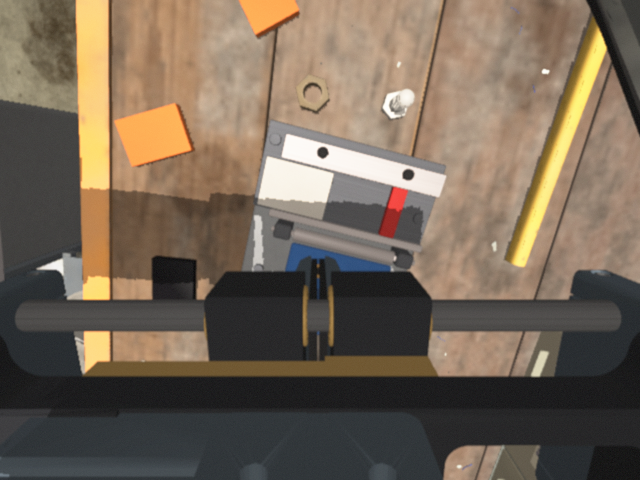

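The wrist picture shows the pale plate at about (297,187), the red stop at (393,211), hinge blocks at (284,229) and (402,258), and foot corners at (272,120) and (446,165). The pale plate is in the channel, and the orange one at (155,135) is a decoy.

Run:
```python
from h import *
np.set_printoptions(precision=1,suppress=True)
f=np.load("w1.npz");M,K,d,im=f["M"],f["K"],f["d"],f["im"]
P=wcloud(M,K,d)
hsv=cv2.cvtColor(im,cv2.COLOR_RGB2HSV)
# rail +x : height ~42 bright strip ; plate: height ~44
z=P[...,2]
def rect(m,lab):
    m=cv2.morphologyEx(m.astype(np.uint8),cv2.MORPH_OPEN,np.ones((3,3)))
    n,l,st,c=cv2.connectedComponentsWithStats(m);i=1+np.argmax(st[1:,4])
    q=P[l==i];r=cv2.minAreaRect(q[:,:2].astype(np.float32));print(lab,st[i],r,np.median(q[:,2]));print(cv2.boxPoints(r))
roi=np.zeros(z.shape,bool);roi[110:265,240:460]=1
s=hsv[...,1];v=hsv[...,2]
red=(hsv[...,1]>150)&((hsv[...,0]<8)|(hsv[...,0]>172))&roi
rect(red,"stop")
br=(v>190)&(s<60)&roi&(z>25)
rect(br,"bright")
pl=(v>190)&(s<60)&roi&(z>25); pl[:, :]&=True
for u,vv,zz,n in [(272,120,20,"foot106,105"),(446,165,20,"foot106,-85"),(286,136,42,"rail72..,85"),(284,229,57,"blk+66"),(402,258,57,"blk-66")]:
    print(n,wray(M,K,(u,vv),zz),wdep(M,K,d,(u+2,vv+3)))
cv2.imwrite("pics/w1c.png",cv2.resize(im[105:275,235:455,::-1],None,fx=3.5,fy=3.5,interpolation=cv2.INTER_CUBIC))
```

```text
stop [379 187  28  50 753] ((586.1829223632812, 71.34661865234375), (52.88461685180664, 104.56401824951172), 77.79556274414062) 41.08061620774646
[[529.5  56.6]
 [631.7  34.4]
 [642.9  86.1]
 [540.7 108.2]]
bright [ 282  134  164   63 3692] ((588.4053344726562, 105.4503173828125), (24.31426239013672, 169.58802795410156), 84.53406524658203) 41.15830995576587
[[502.8 101.4]
 [671.7  85.3]
 [674.  109.5]
 [505.2 125.6]]
foot106,105 [487.3 137.3  20. ] [491.2 133.9  31.1]
foot106,-85 [678.9 119.1  20. ] [689.6 116.7  -0.7]
rail72..,85 [506.  122.6  42. ] [508.2 120.1  40.9]
blk+66 [516.7  31.4  57. ] [519.   28.4  55.9]
blk-66 [642.4  18.8  57. ] [645.5  15.6  55.8]
```

View pics/w1c.png

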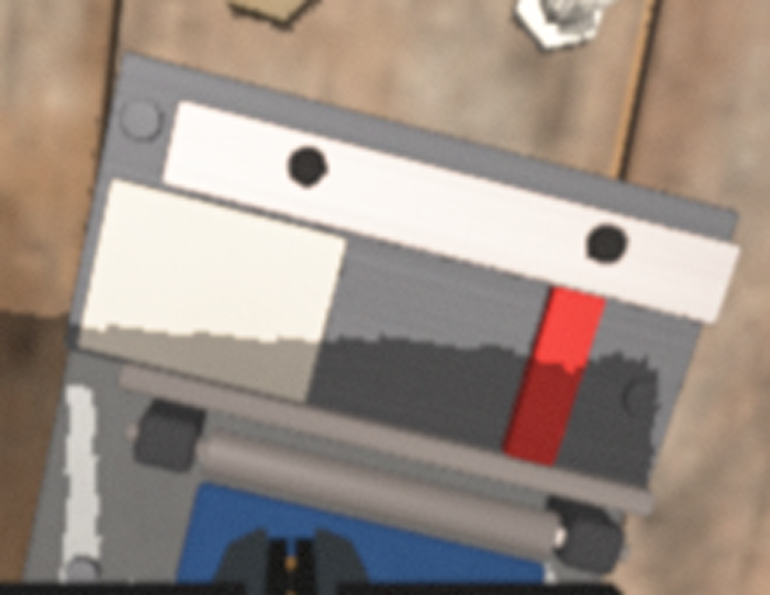

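Call:
send_rows(
  targets=[
    [[0,0,-0.04,-0.125,0.05,-0.12,1],[0,0,-0.04,-0.125,0.05,-0.12,1],[0,0,-0.04,-0.125,0.05,-0.15,1],[0,0,-0.035,-0.125,0.05,-0.15,1],[0,0,0,0,0,-0.2,1],[0,0,0,0,0,-0.18,1],[0,0,0,0,0,0,1],[0,0,0,0,0,0,1]],
  ],
)

```text
time_s: 3.25
ee_pos: [450.9, 81.2, 42.7]
ee_rot: [180.0, -0.0, 84.5]
force: [0.5, -0.7, -0.1]
gripper_width: 0.3
gripper_force: 0.0
```

```bash
cat >> h.py <<'E'
O=np.array([581.,22.]);JX=np.array([.0958,.9954]);JY=np.array([-.9954,.0958])
def tojig(p): p=np.asarray(p)[:2]-O; return np.array([p@JX,p@JY])
def toworld(x,y): return O+x*JX+y*JY
E
python3 - <<'E'
from h import *
s=env.state();print(s["ee_pos"],s["ee_rot"],s["force"],tojig(s["ee_pos"]))
E
```

```text
[450.91982122  81.17582324  42.69262375] [ 1.79981051e+02 -3.36508610e-03  8.44634223e+01] [ 0.49805345 -0.69180264 -0.06388536] [ 46.44193333 135.15085383]
```

Call:
send_rows(
  targets=[
    [[0,0,0,0,-0.006,-0.031,1],[0,0,0,0.09,-0.0087,0,1],[0,0,0,0.05,-0.0048,0,1],[0,0,0,0.05,-0.0048,0,1],[0,0,0,0.05,-0.0048,0,1],[0,0,0,0.05,-0.0048,0,1],[0,0,0,0.05,-0.0048,0,1],[0,0,0,0.05,-0.0048,0,1],[0,0,0,0,0,0,1]],
  ],
)

```text
time_s: 4.15
ee_pos: [531.3, 72.3, 35.9]
ee_rot: [179.8, -0.0, 84.4]
force: [0.7, -1.0, 0.0]
gripper_width: 0.5
gripper_force: 0.0
```

Call:
send_rows(
  targets=[
    [[0,0,0,0.015,-0.0014,0,1],[0,0,0,0.015,-0.0014,0,1],[0,0,0,0,0,0,1]],
  ],
)

```text
time_s: 4.45
ee_pos: [534.7, 71.7, 35.6]
ee_rot: [-180.0, 0.0, 84.5]
force: [-0.8, 0.3, -0.2]
gripper_width: 0.6
gripper_force: 0.4
```

Call:
send_rows(
  targets=[
    [[0,0,0,0.01,-0.001,0,1],[0,0,0,0,0,0,1]],
  ],
)

```text
time_s: 4.65
ee_pos: [536.8, 71.6, 35.7]
ee_rot: [180.0, 0.0, 84.5]
force: [-1.1, -0.5, -0.5]
gripper_width: 0.7
gripper_force: 0.4
```

Call:
send_rows(
  targets=[
    [[0,0,0,0.01,-0.001,0,1],[0,0,0,0,0,0,1]],
  ],
)

```text
time_s: 4.85
ee_pos: [539.1, 71.4, 35.8]
ee_rot: [180.0, -0.0, 84.5]
force: [-0.4, -0.1, -0.0]
gripper_width: 0.2
gripper_force: 0.3
```

Call:
send_rows(
  targets=[
    [[0,0,0,0.01,-0.001,0,1],[0,0,0,0,0,0,1]],
  ],
)

```text
time_s: 5.05
ee_pos: [540.5, 71.2, 35.7]
ee_rot: [-180.0, -0.0, 84.4]
force: [-3.0, 0.3, -0.1]
gripper_width: 0.4
gripper_force: 1.2
```

Call:
send_rows(
  targets=[
    [[0,0,0,0.008,-0.001,0,1],[0,0,0,0,0,0,1]],
  ],
)

```text
time_s: 5.25
ee_pos: [540.6, 71.2, 35.7]
ee_rot: [-179.8, 0.0, 84.4]
force: [-6.3, 1.9, 4.1]
gripper_width: 0.7
gripper_force: 3.1
```

Run:
```python
from h import *
np.set_printoptions(precision=1,suppress=True)
s=env.state();print(tojig(s["ee_pos"]),s["force"],s["ee_pos"])
M,K=wcam();im,d=optics.grab_frame("wrist");cv2.imwrite("pics/w2.png",cv2.resize(im[60:360,150:550,::-1],None,fx=2,fy=2))
```

```text
[45.1 44.9] [-6.3  1.9  4.1] [540.6  71.2  35.7]
```

View pics/w2.png

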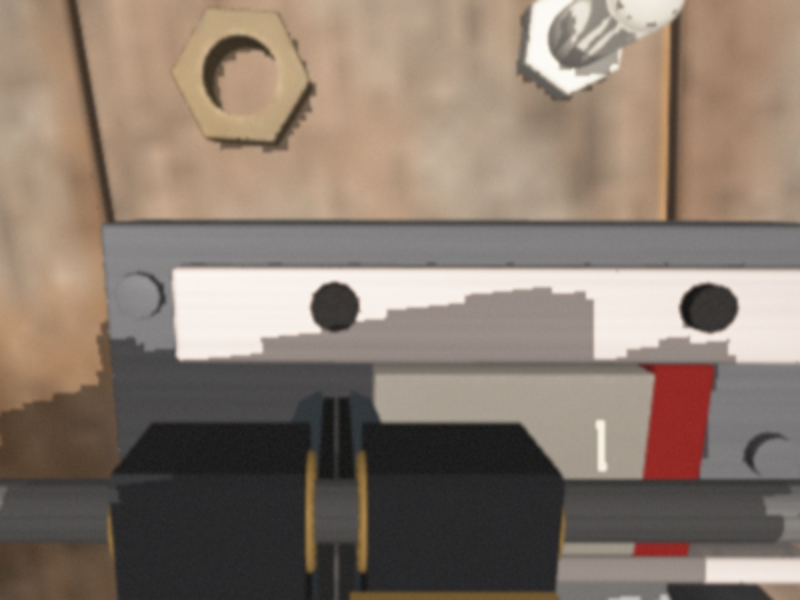

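The plate's right edge lies flat against the red stop, at about (650,390–470) in the crop, and the contact force rose at that point. The plate is home. Next I back off, rise and tilt the tool on the leaf's side.

Call:
send_rows(
  targets=[
    [[0,0,0,-0.04,0.004,0,1],[0,0,0,-0.08,0.008,0,1],[0,0,0,0,0,0.2,1],[0,0,0,0,0,0.22,1],[0,0,0,0,0,0.22,1],[0,0,0,0,0,0.2,1],[0.0922,-0.0089,0,0.035,-0.16,0,1],[0.0922,-0.0089,0,0.035,-0.16,0,1],[0.0922,-0.0089,0,0.035,-0.16,0,1],[0.0922,-0.0089,0,0.035,-0.16,0,1]],
  ],
)

```text
time_s: 6.3
ee_pos: [547.5, -56.4, 205.5]
ee_rot: [179.5, -33.5, 84.7]
force: [0.5, 0.8, -0.8]
gripper_width: 0.4
gripper_force: 0.0
```

Call:
send_rows(
  targets=[
    [[0.0922,-0.0089,0,0.035,-0.16,0,1],[0.0922,-0.0089,0,0.035,-0.16,0,1],[0,0,0,0,0,0,1],[0,0,0,0,0,0,1]],
  ],
)

```text
time_s: 6.7
ee_pos: [560.6, -120.7, 201.8]
ee_rot: [-179.8, -50.0, 84.1]
force: [-0.7, -0.3, 1.1]
gripper_width: 0.5
gripper_force: 0.0
```

Run:
```python
from h import *
np.set_printoptions(precision=3,suppress=True)
s=env.state();print(tojig(s["ee_pos"]),s["ee_pos"],s["qpos"]);Rm=Ro.from_euler("xyz",s["ee_rot"],degrees=True).as_matrix()
B=np.array([[*JX,0],[*JY,0],[0,0,1]]);print(B@Rm)
M,K=wcam();im,d=save("wrist","w3.png")
it,dt=optics.grab_frame("top")
P=wcloud(M,K,d);J=(P-[*O,0])@B.T
hsv=cv2.cvtColor(im,cv2.COLOR_RGB2HSV)
m=(d>0)&(hsv[...,1]>120)&(hsv[...,0]>100)&(hsv[...,0]<125)&(abs(J[...,1])<52)&(J[...,0]<-10)&(J[...,0]>-110)&(J[...,2]>50)
q=J[m];print(m.sum())
if m.sum()>50:
    p=np.polyfit(q[:,0],q[:,2],1);print("slope",p,np.arctan(-p[0]),q.min(0),q.max(0))
c=optics.camera_info("top");K=np.array(c["camera_matrix"]);R=np.array(c["R"]);t=np.array(c["t"])
v,u=np.mgrid[:480,:640];P=(np.stack([u,v,np.ones_like(u)],-1)@np.linalg.inv(K).T*dt[...,None]-t)@R
J=(P-[*O,0])@B.T;m=(abs(J[...,1])<45)&(J[...,0]<-15)&(J[...,0]>-85)&(J[...,2]<105)&(J[...,2]>50);q=J[m];print(len(q))
if len(q)>30:p=np.polyfit(q[:,0],q[:,2],1);print(p,np.arctan(-p[0]))
```

```text
[-143.962    6.689] [ 560.55  -120.659  201.848] [-36.134  31.077  88.811  41.32   90.982 -41.476]
[[ 0.643 -0.004  0.766]
 [-0.005 -1.    -0.002]
 [ 0.766 -0.003 -0.643]]
2103
slope [-0.372 55.167] 0.3562282328563644 [-88.214 -51.999  58.258] [-11.785  51.953  87.19 ]
813
[-0.377 56.449] 0.3607413650189848
```

View pics/w3.png

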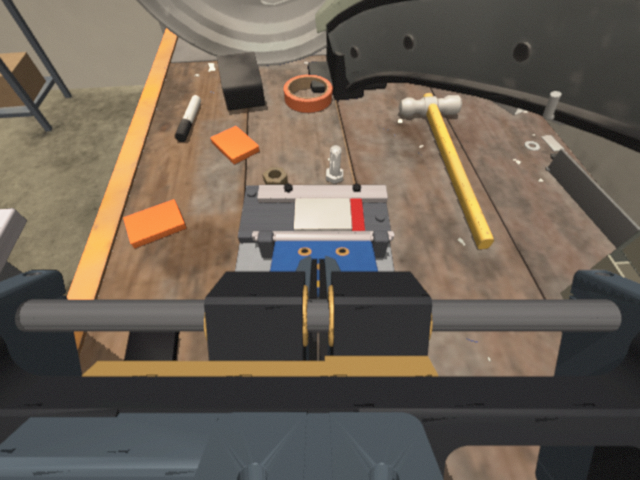

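The leaf is at about 0.36 rad, the plate sits against the stop at (357,214), and the area under the leaf's overhang is free. Now I compute the finger path.

```bash
cat > plan.py <<'E'
from h import *
H=np.array([0,52.]);W=16.
def T(deg):
    th=np.radians(deg);u=np.array([-np.cos(th),np.sin(th)]);w=-4*np.array([np.sin(th),np.cos(th)])
    t=np.radians(50 if deg<=130 else 180-deg)
    a=np.array([np.sin(t),-np.cos(t)]);n=np.array([np.cos(t),np.sin(t)])
    if deg<=40: C=H+95*u+w+25*a
    else: C=H+70*u+w
    return (C-W*n if deg<=130 else H+54*u+w),np.degrees(t)
def world(p,y=0): q=toworld(p[0],y);return np.array([q[0],q[1],p[1]])
E
python3 - <<'E'
from plan import *
np.set_printoptions(precision=4,suppress=True)
a=np.array([.766,-.643]);n=np.array([.643,.766])
s=env.state()["ee_pos"];c=T(20.4)[0]
pre=world(c-8*n-50*a);ins=world(c-8*n)
print("pre",pre,(pre-s)/200);print("ins",(ins-pre)/200);print("touch",(world(c)-ins)/200)
p=world(c)
for g in range(25,181,5):
    q,t=T(g);q=world(q);print(g,round(t),q.round(1),(q-p)/200);p=q
E
```

```text
pre [ 569.0237 -102.4385   79.0608] [ 0.0425  0.0785 -0.6266]
ins [ 0.0183  0.1906 -0.1608]
touch [0.0025 0.0256 0.0306]
25 50 [573.4 -56.6  60.2] [0.0013 0.0132 0.0358]
30 50 [573.8 -53.1  67.7] [0.0017 0.0175 0.0376]
35 50 [574.2 -48.9  74.9] [0.002  0.0207 0.0359]
40 50 [574.6 -44.2  81.7] [0.0023 0.0237 0.0339]
45 50 [575.  -40.3  86.4] [0.0019 0.0193 0.0237]
50 50 [575.4 -36.1  90.8] [0.002  0.0212 0.0219]
55 50 [575.9 -31.5  94.8] [0.0022 0.0231 0.02  ]
60 50 [576.3 -26.5  98.4] [0.0024 0.0247 0.0179]
65 50 [576.8 -21.3 101.5] [0.0025 0.0262 0.0156]
70 50 [577.4 -15.8 104.2] [0.0026 0.0274 0.0133]
75 50 [577.9 -10.1 106.3] [0.0027 0.0285 0.0108]
80 50 [578.5  -4.3 108. ] [0.0028 0.0293 0.0083]
85 50 [579.    1.7 109.1] [0.0029 0.0299 0.0057]
90 50 [579.6   7.8 109.7] [0.0029 0.0303 0.0031]
95 50 [580.2  13.9 109.8] [0.0029 0.0304 0.0004]
100 50 [580.8  19.9 109.4] [ 0.0029  0.0304 -0.0023]
105 50 [581.4  26.  108.4] [ 0.0029  0.03   -0.0049]
110 50 [581.9  31.9 106.9] [ 0.0028  0.0295 -0.0075]
115 50 [582.5  37.6 104.9] [ 0.0028  0.0287 -0.0101]
120 50 [583.   43.2 102.4] [ 0.0027  0.0278 -0.0126]
125 50 [583.5  48.5  99.4] [ 0.0026  0.0266 -0.0149]
130 50 [584.   53.5  95.9] [ 0.0024  0.0252 -0.0172]
135 45 [584.4  57.2  93. ] [ 0.0018  0.0185 -0.0146]
140 40 [584.7  60.6  89.8] [ 0.0016  0.0171 -0.0162]
145 35 [585.   63.7  86.2] [ 0.0015  0.0157 -0.0176]
150 30 [585.3  66.6  82.5] [ 0.0014  0.0141 -0.0189]
155 25 [585.5  69.   78.4] [ 0.0012  0.0124 -0.0201]
160 20 [585.7  71.1  74.2] [ 0.001   0.0106 -0.0211]
165 15 [585.9  72.9  69.8] [ 0.0008  0.0087 -0.0219]
170 10 [586.   74.2  65.3] [ 0.0007  0.0068 -0.0226]
175 5 [586.1  75.2  60.7] [ 0.0005  0.0048 -0.0231]
180 0 [586.2  75.8  56. ] [ 0.0003  0.0028 -0.0235]
```

Call:
send_rows(
  targets=[
    [[0,0,0,0.01,0.02,-0.2,1],[0,0,0,0.01,0.02,-0.2,1],[0,0,0,0.01,0.02,-0.2,1],[0,0,0,0.0125,0.0185,-0.0266,1],[0,0,0,0,0,0,1],[0,0,0,0,0,0,1]],
  ],
)

```text
time_s: 7.4
ee_pos: [570.0, -102.6, 81.0]
ee_rot: [179.7, -49.9, 84.8]
force: [-1.0, 0.5, 0.4]
gripper_width: 0.6
gripper_force: 0.0
```

Call:
send_rows(
  targets=[
    [[0,0,0,0.004,0.063,-0.057,1],[0,0,0,0.004,0.063,-0.057,1],[0,0,0,0.004,0.064,-0.057,1],[0,0,0,0,0,0,1],[0,0,0,0,0,0,1]],
  ],
)

```text
time_s: 7.9
ee_pos: [571.7, -65.0, 45.2]
ee_rot: [179.9, -50.0, 84.6]
force: [-0.2, -0.5, 0.2]
gripper_width: 0.6
gripper_force: 0.0
```

Call:
send_rows(
  targets=[
    [[0,0,0,0.0025,0.0256,0.0306,1],[0,0,0,0.0013,0.0132,0.0358,1],[0,0,0,0.0017,0.0175,0.0376,1],[0,0,0,0.002,0.0207,0.0359,1],[0,0,0,0.0023,0.0237,0.0339,1],[0,0,0,0,0,0,1]],
  ],
)

```text
time_s: 8.5
ee_pos: [573.5, -44.3, 80.5]
ee_rot: [179.9, -50.0, 84.6]
force: [-0.0, -0.3, -0.5]
gripper_width: 0.4
gripper_force: 0.0
```

```bash
cat > look.py <<'E'
from plan import *
import sys
np.set_printoptions(precision=2,suppress=True)
B=np.array([[*JX,0],[*JY,0],[0,0,1]])
s=env.state();print("jig",tojig(s["ee_pos"]),s["ee_pos"],s["force"],s["ee_rot"],s["qpos"])
it,dt=optics.grab_frame("top")
if len(sys.argv)>1: cv2.imwrite("pics/"+sys.argv[1],cv2.resize(it[170:280,210:370,::-1],None,fx=4,fy=4,interpolation=cv2.INTER_CUBIC))
c=optics.camera_info("top");K=np.array(c["camera_matrix"]);R=np.array(c["R"]);t=np.array(c["t"])
v,u=np.mgrid[:480,:640];P=(np.stack([u,v,np.ones_like(u)],-1)@np.linalg.inv(K).T*dt[...,None]-t)@R
J=(P-[*O,0])@B.T;hsv=cv2.cvtColor(it,cv2.COLOR_RGB2HSV)
m=(hsv[...,1]>110)&(hsv[...,0]>15)&(hsv[...,0]<125)&(abs(J[...,1])<58)&(abs(J[...,0])<105)&(J[...,2]>45)&(J[...,2]<170);q=J[m];print(len(q))
if len(q)>10:
    # line in x,z through total least squares
    mu=np.median(q,0);_,_,vt=np.linalg.svd((q-mu)[:,[0,2]],full_matrices=False);print("mid",mu,"dir",vt[0],"ang",np.degrees(np.arctan2(vt[0][1],-vt[0][0]))%180,"x",q[:,0].min(),q[:,0].max(),"z",q[:,2].max())
E
python3 look.py
```

```text
jig [-66.7    1.07] [573.55 -44.29  80.49] [-0.01 -0.29 -0.46] [179.87 -50.02  84.59] [-29.75  36.79  99.34  46.16  75.78 -49.4 ]
744
mid [-37.48   1.93  90.72] dir [ 0.75 -0.66] ang 41.3558276029392 x -72.14860274175429 -5.004919767749188 z 125.61126799340549
```

Call:
send_rows(
  targets=[
    [[0,0,0,0.0019,0.0193,0.0237,1],[0,0,0,0.002,0.0212,0.0219,1],[0,0,0,0.0022,0.0231,0.02,1],[0,0,0,0.0024,0.0247,0.0179,1],[0,0,0,0.0025,0.0262,0.0156,1],[0,0,0,0.0026,0.0274,0.0133,1],[0,0,0,0.0027,0.0285,0.0108,1],[0,0,0,0.0028,0.0293,0.0083,1],[0,0,0,0.0029,0.0299,0.0057,1],[0,0,0,0.0029,0.0303,0.0031,1],[0,0,0,0,0,0,1]],
  ],
)

```text
time_s: 9.65
ee_pos: [578.1, 8.3, 107.4]
ee_rot: [-180.0, -50.1, 84.5]
force: [-0.3, -0.3, -0.6]
gripper_width: 0.4
gripper_force: 0.2
```

```bash
python3 look.py t2.png
```

```text
jig [-13.91   1.55] [578.13   8.31 107.4 ] [-0.26 -0.26 -0.6 ] [-179.95  -50.08   84.46] [-25.21  33.56 101.03  48.49  74.57 -45.9 ]
112
mid [  2.32   8.21 145.32] dir [ 0.04 -1.  ] ang 87.580005324663 x -75.99755782307756 5.79957154216258 z 169.93061029823357
```

View pics/t2.png

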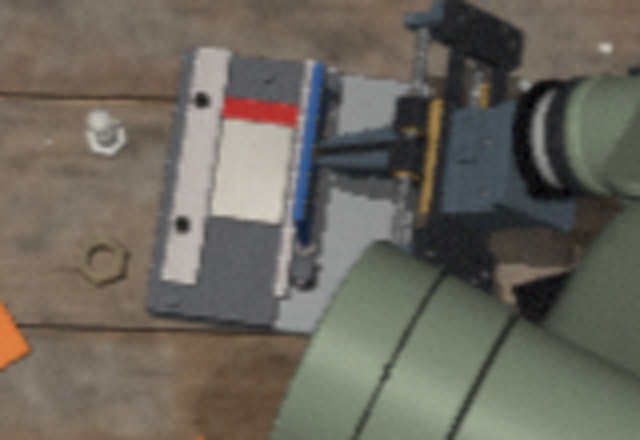

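The leaf stands upright at about x = 310 in the crop, with the fingertips behind it, and the plate is still home. I continue over.

Call:
send_rows(
  targets=[
    [[0,0,0,0.0029,0.0304,0.0004,1],[0,0,0,0.0029,0.0304,-0.0023,1],[0,0,0,0.0029,0.03,-0.0049,1],[0,0,0,0.0028,0.0295,-0.0075,1],[0,0,0,0.0028,0.0287,-0.0101,1],[0,0,0,0.0027,0.0278,-0.0126,1],[0,0,0,0.0026,0.0266,-0.0149,1],[0,0,0,0.0024,0.0252,-0.0172,1],[0,0,0,0,0,0,1]],
  ],
)

```text
time_s: 10.6
ee_pos: [582.3, 53.8, 92.9]
ee_rot: [-179.9, -50.1, 84.4]
force: [0.1, -0.2, 0.6]
gripper_width: 0.3
gripper_force: 0.0
```

```bash
python3 look.py
```

```text
jig [31.79  1.72] [582.33  53.81  92.9 ] [ 0.09 -0.16  0.56] [-179.87  -50.07   84.39] [-21.05  33.81 103.52  51.54  70.6  -46.1 ]
658
mid [39.01  9.58 98.66] dir [-0.75 -0.66] ang 138.87667721415187 x -63.513125325035936 67.61100008773954 z 168.7957966801894
```

Call:
send_rows(
  targets=[
    [[-0.0553,0.0053,0,0.0018,0.0185,-0.0146,1],[-0.0553,0.0053,0,0.0016,0.0171,-0.0162,1],[-0.0553,0.0053,0,0.0015,0.0157,-0.0176,1],[-0.0553,0.0053,0,0.0014,0.0141,-0.0189,1],[-0.0553,0.0053,0,0.0012,0.0124,-0.0201,1],[-0.0553,0.0053,0,0.001,0.0106,-0.0211,1],[-0.0553,0.0053,0,0.0008,0.0087,-0.0219,1],[-0.0553,0.0053,0,0.0007,0.0068,-0.0226,1],[0,0,0,0,0,0,1]],
  ],
)

```text
time_s: 11.55
ee_pos: [584.8, 76.0, 63.3]
ee_rot: [179.9, -10.0, 84.7]
force: [1.0, 1.3, 2.2]
gripper_width: 0.1
gripper_force: 0.8
```

```bash
python3 look.py
```

```text
jig [54.09  1.4 ] [584.78  75.97  63.3 ] [1.02 1.31 2.22] [179.91 -10.05  84.7 ] [  0.62  26.61 101.21  12.75  51.74  -1.95]
0
```

Call:
send_rows(
  targets=[
    [[0,0,0,0,0,0.04,1],[-0.0553,0.0053,0,0.0036,0.037,0.01,1],[-0.0553,0.0053,0,0.0036,0.037,0,1],[0,0,0,0,0,-0.02,1],[0,0,0,0,0,-0.02,1],[0,0,0,0,0,-0.02,1],[0,0,0,0,0,0,1]],
  ],
)

```text
time_s: 12.3
ee_pos: [585.2, 87.1, 59.7]
ee_rot: [-179.9, -0.0, 84.4]
force: [-0.0, 0.1, 0.8]
gripper_width: 0.4
gripper_force: 0.0
```

Call:
send_rows(
  targets=[
    [[0,0,0,0,0,-0.01,1],[0,0,0,0,0,-0.01,1],[0,0,0,0,0,0,1]],
  ],
)

```text
time_s: 12.6
ee_pos: [585.8, 88.1, 56.4]
ee_rot: [180.0, -0.0, 84.4]
force: [-0.9, -0.7, -0.5]
gripper_width: 0.5
gripper_force: 0.1
```

Call:
send_rows(
  targets=[
    [[0,0,0,0,0,-0.005,1],[0,0,0,0,0,0,1]],
  ],
)

```text
time_s: 12.8
ee_pos: [586.0, 88.5, 55.6]
ee_rot: [180.0, -0.0, 84.5]
force: [-0.7, 0.4, 0.2]
gripper_width: 0.0
gripper_force: 0.2
```

Call:
send_rows(
  targets=[
    [[0,0,0,0,0,-0.005,1],[0,0,0,0,0,0,1]],
  ],
)

```text
time_s: 13.0
ee_pos: [586.1, 88.5, 55.0]
ee_rot: [179.9, -0.0, 84.5]
force: [-0.8, -0.7, 3.0]
gripper_width: 0.5
gripper_force: 1.4
```

Call:
send_rows(
  targets=[
    [[0,0,0,0,0,-0.005,1],[0,0,0,0,0,0,1]],
  ],
)

```text
time_s: 13.2
ee_pos: [586.1, 88.6, 54.2]
ee_rot: [179.9, -0.0, 84.5]
force: [-1.6, -0.1, 4.8]
gripper_width: 0.2
gripper_force: 3.0
```

Call:
send_rows(
  targets=[
    [[0,0,0,0,0,-0.005,1],[0,0,0,0,0,0,1]],
  ],
)

```text
time_s: 13.4
ee_pos: [586.1, 88.5, 53.6]
ee_rot: [179.9, -0.0, 84.5]
force: [-1.7, -0.8, 7.9]
gripper_width: 0.7
gripper_force: 4.2
```

The force climbs at the pin-spring rate, so the leaf is on its end stop. I release and check.

Call:
send_rows(
  targets=[
    [[0,0,0,0,0,0.015,1],[0,0,0,0,0,0.05,1],[0,0,0,0,0,0.2,1],[0,0,0,0,0,0.2,1],[0,0,0,-0.1,0,0.2,1],[0,0,0,-0.1,0,0.2,1],[0,0,0,0,-0.1,0,1],[0,0,0,0,-0.1,0,1],[0,0,0,0,0,0,1],[0,0,0,0,0,0,1]],
  ],
)

```text
time_s: 14.4
ee_pos: [545.9, 48.7, 225.7]
ee_rot: [180.0, -0.1, 84.4]
force: [0.2, -0.9, 0.2]
gripper_width: 0.3
gripper_force: 0.0
```

Run:
```python
from plan import *
np.set_printoptions(precision=2,suppress=True)
B=np.array([[*JX,0],[*JY,0],[0,0,1]])
print(env.state()["ee_pos"])
M,K=wcam();im,d=save("wrist","w4.png")
J=(wcloud(M,K,d)-[*O,0])@B.T;hsv=cv2.cvtColor(im,cv2.COLOR_RGB2HSV)
m=(d>0)&(hsv[...,1]>110)&(hsv[...,0]>100)&(hsv[...,0]<125)&(abs(J[...,1])<52)&(J[...,0]>10)&(J[...,0]<100)&(J[...,2]>45)&(J[...,2]<90);q=J[m]
print(len(q));A=np.c_[q[:,:2],np.ones(len(q))];print(np.linalg.lstsq(A,q[:,2],rcond=None)[0],q.min(0),q.max(0),np.median(q[:,2]))
```

```text
[545.9   48.67 225.7 ]
6587
[-0.   -0.   54.43] [ 10.4  -52.    51.75] [93.26 52.   57.15] 54.423442560180206
```

View pics/w4.png

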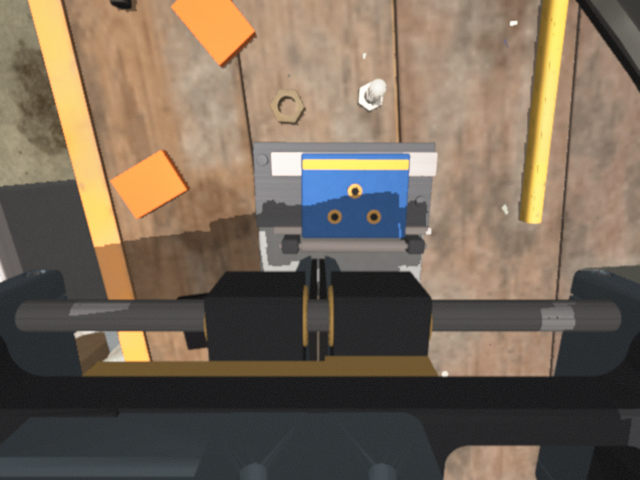

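The leaf lies flat over the plate at (355,195) with zero measured slope. The bolt (373,95) and nut (287,107) are undisturbed and the gripper is clear.

```bash
python3 -c "
from workcell import env
print(env.job_done())"
```

```text
the job is handed in; nothing more can be done
None
```

The job is handed in: the plate was pushed home against the end stop, then the leaf was flipped over and pressed gently until it lay flat over the plate (no measurable slope), and the bolt and nut beside the jig were left in place.

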